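# Make up two fixing kits for the castings

## Task

Make up the two fixing kits for the castings: in the three-pocket tray, the flanged stub in the middle pocket with the small collar and the tall coupling nut in the two end pockets, either way round; in the two-pocket tray, the large collar and the wide hex nut, one to a pocket, either way round. Everything must end standing upright as it stands now, flat on the floor of its pocket. Leave the tape measure, the hand brush and the grinding disc where they lie.

Things in the scene. Friction and masses are not known exactly. Their poses are not given: they have to be found in the camera images.
- tray3: Three-pocket kit tray. Fixed open plywood tray, 260 x 90 x 14 mm outside, long side along its x axis, which points away from the robot within 0.2 rad; three pockets in a row, each 80 x 80 mm inside. Walls and dividers 5 mm thick, rim 14 mm and pocket floors 5 mm above the bench. Origin at the centre of its underside, z up. Pocket centres: x = -85, 0 and +85 mm, y = 0 in the tray frame.
- tray2: Two-pocket kit tray. Fixed open plywood tray, 175 x 90 x 14 mm outside, long side along its x axis, which points away from the robot within 0.2 rad; two pockets in a row, each 80 x 80 mm inside. Walls and dividers 5 mm thick, rim 14 mm and pocket floors 5 mm above the bench. Origin at the centre of its underside, z up. Pocket centres: x = -42.5 and +42.5 mm, y = 0 in the tray frame.
- stub: Flanged stub, steel, about 0.3 kg: a flat round flange 56 mm across and 8 mm thick with a plain round post 24 mm across rising from its centre to 50 mm above the underside. Loose, standing upright on the bench. Origin at the centre of its underside, z up; round about z, so its yaw has no meaning.
- large_collar: Large steel collar (thick ring), 56 mm outside, 36 mm bore, 30 mm high, about 0.3 kg, bore upright. Loose, standing upright on the bench. Origin at the centre of its underside, z up; round about z, so its yaw has no meaning.
- small_collar: Small steel collar (thick ring), 40 mm outside, 22 mm bore, 30 mm high, about 0.18 kg, bore upright. Loose, standing upright on the bench. Origin at the centre of its underside, z up; round about z, so its yaw has no meaning.
- tall_nut: Tall coupling nut: hexagonal steel column, 30 mm across flats (34.6 mm across corners), 60 mm high, about 0.25 kg, dark 18 mm bore seen at the top. Loose, standing upright on the bench. Origin at the centre of its underside, z up; the six flats face the directions at 0, 60, 120 ... degrees from its x axis.
- wide_nut: Wide hex nut, steel, 46 mm across flats (53 mm across corners), 30 mm high, about 0.26 kg, dark 28 mm bore seen at the top. Loose, standing upright on the bench. Origin at the centre of its underside, z up; the six flats face the directions at 0, 60, 120 ... degrees from its x axis.
- tape: Bystander: black tape measure lying on its side, 68 x 62 mm, 36 mm high, yellow disc on top, loose, among the stock; not to be moved. Origin at the centre of its underside.
- brush: Bystander: wooden hand brush, bristles down, 45 x 260 mm (long along its y axis), 52 mm high, loose, beyond the trays; not to be moved. Origin at the centre of its underside.
- disc: Bystander: dark grinding disc 115 mm across, 6 mm thick, lying flat, loose, beyond the trays; not to be moved. Origin at the centre of its underside.
Not all that is in view belongs to the job. Leave any blue or green look-alike of the large_collar alone.

How it is judged:
At the end, for the whole second after the job is handed in: Stub in the middle pocket of the three-pocket tray, small collar and tall nut in its ends; large collar and wide nut one to a pocket of the other; each within 27 mm of the pocket centre along both tray axes, underside on the floor (1 to 9 mm above bench), upright within 0.1 rad, at rest (x of stub in the frame of tray3 between -0.027 and 0.027 m and y of stub in the frame of tray3 between -0.027 and 0.027 m and z of stub in the frame of tray3 between 0.001 and 0.009 m and (((x of small_collar in the frame of tray3 between 0.058 and 0.112 m and y of small_collar in the frame of tray3 between -0.027 and 0.027 m and z of small_collar in the frame of tray3 between 0.001 and 0.009 m) and (x of tall_nut in the frame of tray3 between -0.112 and -0.058 m and y of tall_nut in the frame of tray3 between -0.027 and 0.027 m and z of tall_nut in the frame of tray3 between 0.001 and 0.009 m)) or ((x of small_collar in the frame of tray3 between -0.112 and -0.058 m and y of small_collar in the frame of tray3 between -0.027 and 0.027 m and z of small_collar in the frame of tray3 between 0.001 and 0.009 m) and (x of tall_nut in the frame of tray3 between 0.058 and 0.112 m and y of tall_nut in the frame of tray3 between -0.027 and 0.027 m and z of tall_nut in the frame of tray3 between 0.001 and 0.009 m))) and (((x of large_collar in the frame of tray2 between 0.0155 and 0.0695 m and y of large_collar in the frame of tray2 between -0.027 and 0.027 m and z of large_collar in the frame of tray2 between 0.001 and 0.009 m) and (x of wide_nut in the frame of tray2 between -0.0695 and -0.0155 m and y of wide_nut in the frame of tray2 between -0.027 and 0.027 m and z of wide_nut in the frame of tray2 between 0.001 and 0.009 m)) or ((x of large_collar in the frame of tray2 between -0.0695 and -0.0155 m and y of large_collar in the frame of tray2 between -0.027 and 0.027 m and z of large_collar in the frame of tray2 between 0.001 and 0.009 m) and (x of wide_nut in the frame of tray2 between 0.0155 and 0.0695 m and y of wide_nut in the frame of tray2 between -0.027 and 0.027 m and z of wide_nut in the frame of tray2 between 0.001 and 0.009 m))) and angle between each of stub, large_collar, small_collar, tall_nut, wide_nut's own z axis and vertical below 0.1 rad and linear speed of each of stub, large_collar, small_collar, tall_nut, wide_nut below 0.02 m/s and angular speed of each of stub, large_collar, small_collar, tall_nut, wide_nut below 0.2 rad/s); the robot touches nothing.
It fails at once if the tape measure was shifted by more than 20 mm (distance of tape from where it was at the start of the episode above 0.02 m).
It fails at once if the hand brush was shifted by more than 20 mm (distance of brush from where it was at the start of the episode above 0.02 m).
It fails at once if the grinding disc was shifted by more than 20 mm (distance of disc from where it was at the start of the episode above 0.02 m).
It also fails if it takes over 125 s, if anything falls off the work surface, if the arm or the gripper's body presses on something with over 40 N, if the wrist force passes 120 N, or if a joint passes its speed limit or range.

## Robot

A 6-joint arm with a two-finger parallel gripper is mounted at the origin on the work surface. World frame = base frame: x ahead of the robot, y to its left, z up, the work surface at z = 0. Lengths are in m, angles in rad, forces in N, time in s.
With the tool pointing down it reaches from about 0.35 to 0.975 m from the base axis. Payload 4.9 kg.
Tool frame: the origin (TCP) lies midway between the tips of the shut fingers; the grasp point (between the pads) lies ctrl.tcp_to_grasp behind it (ctrl.tcp_to_grasp is the distance from the TCP to the grasp point, in m); z points along the fingers, y is the direction in which the jaws open and shut (so a half turn about z gives the same grasp; the last joint's range is limited). The gripper opens to 85 mm and grips with 20 to 120 N. Pads are 22 mm wide; open, the fingers measure 114 mm over their backs; the gripper's body (76 mm by 85 mm) begins 54 mm behind the grasp point. The pads swing forward as they close: fully open they stand 13 mm farther back than shut.
Start: joints at [1.106, 0.053, 1.613, -0, 1.476, -0.119], TCP at [0.212, 0.588, 0.208] pointing down, gripper open.
Joint ranges: [-3.01, 3.01], [-1.01, 2.22], [0.06, 2.58], [-1.02, 4.17], [0.09, 2.62], [-3.14, 3.14]. Speed limits (rad/s): [2.57, 2.57, 3.14, 3.14, 3.14, 3.14].

## Interface

Orientations are given as a rotation vector (axis times angle).
In Python, from station import ctrl, get_image, calibration, finish_job, models gives the robot as it stands.
- The arm moves only by the shell command python3 -m creep 'ROWS' [FORCE]. ROWS is JSON, a list of rows, each a list of 7 numbers: the opening, from 0 (shut) to 1 (fully open), then the shift along the tool's x, y, z in m, then the turn, a rotation vector about the tool's x, y, z in degrees. A call has 1 to 20 rows; each row shifts and turns the commanded pose from where the row before left it, along the tool's axes as they then stand; what a row does not reach is not made up. A row lasts 1/10 s, in which the tool goes at most 50 mm and 8.59 degrees, less where a joint would pass 70% of its speed; a pose out of reach is approached as far as the arm can. A call with a gripper value outside its range is refused whole. The fingers move at their own pace and stop on an object; FORCE is the grip in N (left out, the last holds). Time passes only in rows, so rows that do not move let the fingers close. It gives the time, the measured TCP pose, the force and the opening at its end, in the units of the state.
- ctrl.get_obs(): the state, without advancing time (a new reading comes with each control period).
- get_image(name): name is "scene" or "top" or "wrist"; returns the picture (384x512x3 uint8, red, green, blue); there is no depth.
- calibration(name): a dict with "mtx" (3x3 intrinsics, pixels), "k1" (the pictures are not rectified: a ray, as slopes to the right and down, at radius r is drawn at 1 + k1 r^2 times it, then the intrinsics apply), "R" (3x3) and "t" (3): a world point X has camera coordinates R X + t. Camera axes: x right, y down, z forward; pixel columns grow to the right and rows downward; lengths in m; the calibration is good to about 2 mm. A picture is of the moment at which its call begins: read the wrist's pose just before it. calibration takes no time and is no camera call; for the wrist camera it gives the pose at the moment of the call.
- finish_job(): hands the job in, once; it reports no verdict.
Trained networks look in the newest picture that a camera, given by its name, has taken for a name from the list of things; names that differ only in an ending like _2 or _b are one class to them, and where a whole thing is asked for, a point or a joint stands for the part that bears it (a point fixed in the world has none). Each returns a list of dicts, best first, with "conf" (0 to 1); they miss things now and then, are a little off and sometimes report something else, mostly with a low value. They report only what shows in the picture. A call takes as long as a camera call. They do not tell look-alikes from the thing itself.
- models.search_frame(camera, name): "extent" ([left, top, right, bottom] in pixels, round what is visible of it).
The state is a dict: "t": time; "q": joint angles; "dq": joint speeds; "effort": joint torques, N m; "tool_pos": TCP position; "tool_rot": TCP orientation; "contact_force": force on the tool from outside, world axes, zero at the start; "wrist_torque": the same for the moment, N m; "opening": finger opening in m.
Only numpy, scipy, OpenCV 4.12 (cv2) and the standard library are available. Lean on these libraries where they do the work, as an engineer would, in place of code of your own. Each camera call takes 0.05 s, during which the arm holds its last target. There are 200 camera calls.

## Working session

There is one attempt and no reset: what is moved stays moved. The work goes in short steps, Python scripts to look and compute and a shell command to move; the robot and the scene stay as the last step left them, time stands still between calls to the robot, and variables do not carry over. Pictures are saved under pics/ and viewed, about 12 in all and at most 16, crops included, and the job is handed in when it is done.

```bash
mkdir -p pics; ls; python3 - <<'E'
from station import ctrl,get_image,calibration,models
import cv2
o=ctrl.get_obs();print(o['t'],o['tool_pos'],o['tool_rot'],o['opening'],ctrl.tcp_to_grasp)
for c in ['top','scene']:
    im=get_image(c);cv2.imwrite(f'pics/{c}0.png',im[:,:,::-1])
    k=calibration(c);print(c,k)
    for n in ['tray3','tray2','stub','large_collar','small_collar','tall_nut','wide_nut','tape','brush','disc']:
        print(n,[(d['extent'],round(d['conf'],2)) for d in models.search_frame(c,n)][:4]) if c=='top' else 0
print(ctrl.get_obs()['t'])
E
```

```text
pics
0.0 [0.21154629 0.58740003 0.20665472] [-0.54037872 -3.09415091  0.00310406] 0.08530915789178425 0.0187
top {'mtx': array([[366.12716275,   0.        , 254.87804103],
       [  0.        , 366.12716275, 190.95612655],
       [  0.        ,   0.        ,   1.        ]]), 'k1': -0.030966396065675018, 'R': array([[ 0.02321381, -0.99945018,  0.02367382],
       [-0.99564488, -0.02525114, -0.08974212],
       [ 0.09029057, -0.02148746, -0.99568364]]), 't': array([-0.05467336,  0.54388221,  0.94481834])}
tray3 [([158.8, 128.3, 201.4, 225.6], 0.96), ([285.3, 150.2, 324.6, 212.7], 0.92)]
tray2 [([158.8, 128.3, 201.4, 225.6], 0.96), ([285.3, 150.2, 324.6, 212.7], 0.92)]
stub [([233.8, 150.9, 257.5, 172.2], 0.77)]
large_collar [([336.2, 268.2, 362.8, 296.2], 0.77), ([353.1, 236.3, 375.3, 261.2], 0.61), ([388.1, 250.7, 407.8, 269.1], 0.59)]
small_collar []
tall_nut [([88.9, 230.4, 112.2, 245.6], 0.54)]
wide_nut [([344.7, 175.9, 367.7, 192.1], 0.62)]
tape [([96.4, 154.0, 128.7, 187.2], 0.72)]
brush [([238.4, 84.7, 338.9, 116.7], 0.61), ([354.2, 237.3, 376.9, 259.7], 0.22)]
disc [([174.8, 79.2, 213.0, 115.3], 0.56)]
scene {'mtx': array([[474.86264882,   0.        , 258.92667767],
       [  0.        , 474.86264882, 191.6586928 ],
       [  0.        ,   0.        ,   1.        ]]), 'k1': -0.0015902176487504539, 'R': array([[ 0.50865919,  0.86095713, -0.00431804],
       [ 0.73840146, -0.43882064, -0.51205442],
       [-0.44275175,  0.25727274, -0.85894215]]), 't': array([-0.23482461, -0.41832501,  1.50224993])}
0.6
```

```bash
python3 - <<'E'
import cv2
im=cv2.imread('pics/top0.png');c=im[70:310,70:420];cv2.imwrite('pics/v1.png',cv2.resize(c,(800,549),interpolation=cv2.INTER_CUBIC))
im=cv2.imread('pics/scene0.png');cv2.imwrite('pics/v2.png',cv2.resize(im,(800,600),interpolation=cv2.INTER_CUBIC))
E
```

```text
(no output)
```

View pics/v1.png

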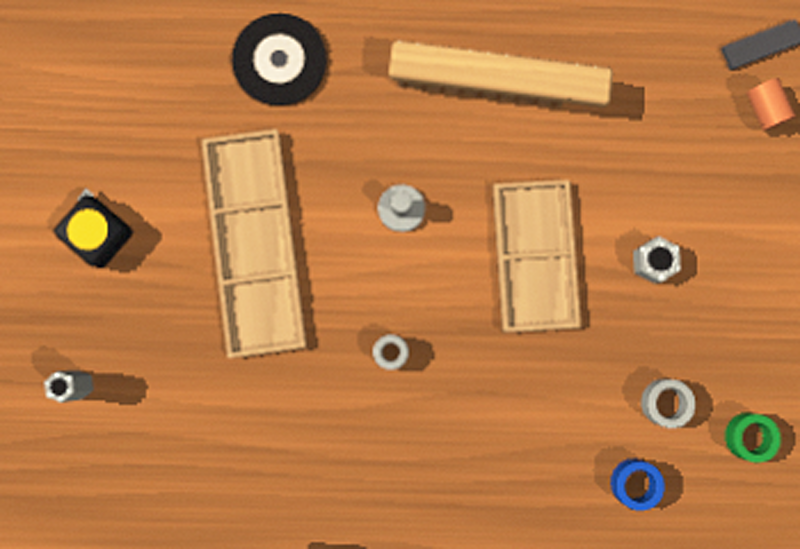

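View pics/v2.png

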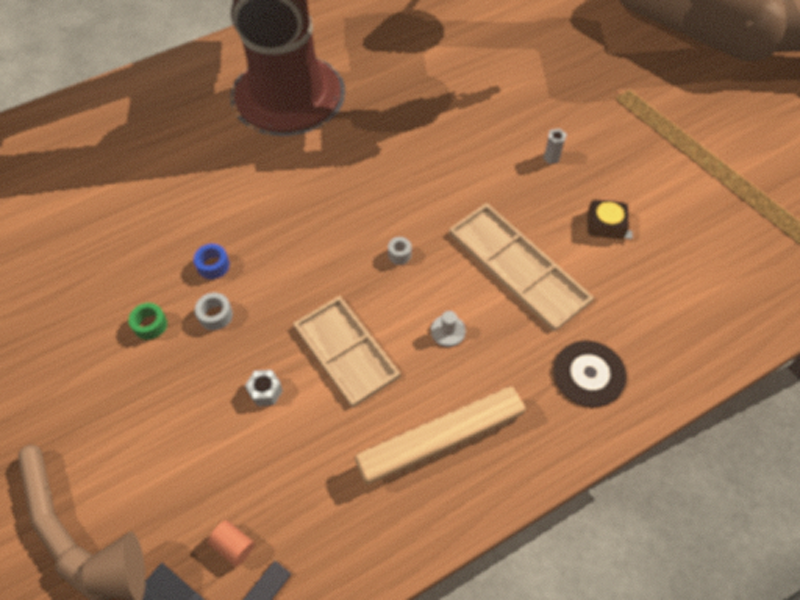

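The large-collar candidates in the top picture (crop pixels) are the bare steel ring at (669,402), the green one at (753,437) and the blue one at (638,484). The steel ring fits the description. The smaller steel ring at (391,351) is the small collar. Other parts: stub (404,201), wide nut (660,260), tall nut (60,387), tape (90,230). The orange cylinder at top right is not part of the job.

Next I'll work out positions from the crop pixels.

```bash
cat > h.py <<'E'
import numpy as np,cv2
from scipy.spatial.transform import Rotation as Ro
from station import ctrl,get_image,calibration,models
def p2w(cal,u,v,z):
    K=cal['mtx'];d=np.array([cal['k1'],0,0,0,0.])
    # ray drawn at (1+k1 r^2) times: OpenCV radial model
    x,y=cv2.undistortPoints(np.array([[[u,v]]],float),K,d)[0,0]
    R,t=cal['R'],cal['t'];c=-R.T@t;r=R.T@np.array([x,y,1]);return c+r*(z-c[2])/r[2]
def tool():
    o=ctrl.get_obs();R=Ro.from_rotvec(o['tool_rot']).as_matrix();return o,R
def go(xyz,yaw=0):
    """shift in tool axes and turn about tool z to reach xyz with tool y at angle yaw(deg) from world +y"""
    o,R=tool();cy=np.degrees(np.arctan2(-R[0,1],R[1,1]))
    print('t',o['t'],'pos',o['tool_pos'].round(4),'shift mm',(R.T@(np.array(xyz)-o['tool_pos'])*1000).round(1),'tooly yaw',cy.round(2),'tilt',R[:,2].round(4),'turn z deg',round(cy-yaw,2))
E
python3 - <<'E'
from h import *
cal=calibration('top')
f=lambda p,z:p2w(cal,p[0]/(800/350)+70-.28,p[1]/(800/350)+70-.28,z)[:2].round(4)
for n,p,z in [('tall',(60,387),.06),('small',(391,351),.03),('stub',(404,201),.05),('stubfl',(401,209),.008),('large',(669,402),.03),('wide',(660,260),.03),('tape',(90,230),.036)]: print(n,f(p,z))
for n,cs in [('t3',[(203,138),(279,130),(311,347),(230,357)]),('t2',[(493,183),(572,180),(580,327),(504,332)])]:
    P=np.array([f(c,.014) for c in cs]);m=P.mean(0);a=(P[0]+P[1]-P[2]-P[3])/2;L=np.hypot(*a);a/=L
    print(n,m,'len',L,'w',np.hypot(*(P[0]-P[1])),'yaw',np.degrees(np.arctan2(a[1],a[0])))
    for s in ([-.085,0,.085] if n=='t3' else [-.0425,.0425]): print('  ',s,(m+s*a).round(4))
go([.45,.2,.2])
E
```

```text
tall [0.4104 0.356 ]
small [ 0.4589 -0.0065]
stub [ 0.6292 -0.017 ]
stubfl [ 0.6271 -0.0135]
large [ 0.4077 -0.3272]
wide [ 0.5716 -0.317 ]
tape [0.5886 0.3421]
t3 [0.582775 0.15595 ] len 0.26071565449738526 w 0.09041332866342217 yaw 10.006070217953667
   -0.085 [0.4991 0.1412]
   0 [0.5828 0.1559]
   0.085 [0.6665 0.1707]
t2 [ 0.575775 -0.175675] len 0.1759421069556688 w 0.09461670042862412 yaw 4.286311860184717
   -0.0425 [ 0.5334 -0.1789]
   0.0425 [ 0.6182 -0.1725]
t 0.6 pos [0.2119 0.588  0.2079] shift mm [-355.6 -284.3    7.9] tooly yaw -19.81 tilt [ 0.e+00  1.e-04 -1.e+00] turn z deg -19.81
```

```bash
python3 -m creep '[[1,0,0,0,0,0,-6.6],[1,0,0,0,0,0,-6.6],[1,0,0,0,0,0,-6.6],[1,-0.028,-0.033,0,0,0,0],[1,-0.028,-0.033,0,0,0,0],[1,-0.028,-0.033,0,0,0,0],[1,-0.028,-0.033,0,0,0,0],[1,-0.028,-0.033,0,0,0,0],[1,-0.028,-0.033,0,0,0,0],[1,0,0,0,0,0,0],[1,0,0,0,0,0,0]]' 60
python3 - <<'E'
from h import *
im=get_image('wrist');cal=calibration('wrist');cv2.imwrite('pics/v3.png',im[:,:,::-1])
go([.4104,.356,.03]);
for n in ['tall_nut','tape']:print([(d['extent'],d['conf']) for d in models.search_frame('wrist',n)])
c=cal;X=np.array([.4104,.356,.06]);q=c['R']@X+c['t'];print(q[:2]/q[2]*c['mtx'][0,0]+c['mtx'][:2,2], -c['R'].T@c['t'])
E
```

```text
t: 1.7
tool_pos: [0.3802, 0.3895, 0.2081]
tool_rot: [-0.004, -3.141, -0.001]
contact_force: [-0.0, 1.1, -0.4]
opening: 0.0852
t 1.75 pos [0.3796 0.3902 0.208 ] shift mm [-30.8 -34.3 178. ] tooly yaw -0.04 tilt [-2.e-04  6.e-04 -1.e+00] turn z deg -0.04
[([207.8, 180.4, 241.1, 223.7], 0.69)]
[([181.6, 306.6, 258.1, 357.4], 0.59)]
[220.68551772 209.12519672] [0.31302772 0.38979044 0.37280258]
```

View pics/v3.png

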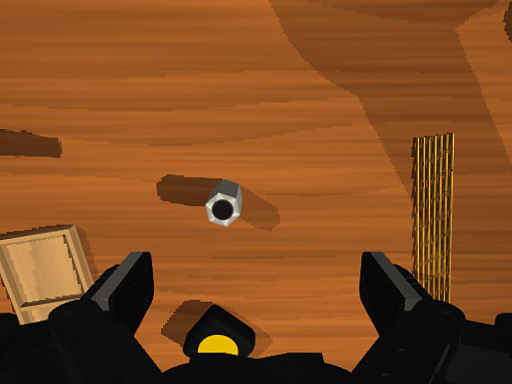

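The wrist view shows the tall nut's bore at (222,209), against (221,209) predicted from the top camera, so they agree. I need the nut's yaw, so I'll crop closer.

```bash
python3 - <<'E'
import cv2
im=cv2.imread('pics/v3.png');cv2.imwrite('pics/v4.png',cv2.resize(im[180:235,192:252],(660,600),interpolation=cv2.INTER_CUBIC)[:, :])
E
```

```text
(no output)
```

View pics/v4.png

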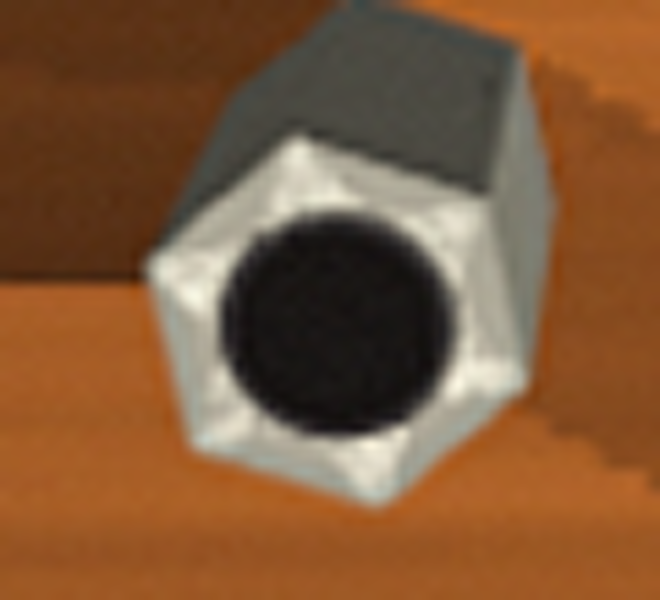

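The nut's left and right flats face about 12° off the jaw axis, so I'll turn the tool by -12°. Then descend and grip.

```bash
python3 -m creep '[[1,-0.031,-0.034,0,0,0,0],[1,0,0,0.02,0,0,-6],[1,0,0,0.04,0,0,-6],[1,0,0,0.04,0,0,0],[1,0,0,0.04,0,0,0],[1,0,0,0.025,0,0,0],[1,0,0,0.013,0,0,0],[1,0,0,0,0,0,0]]' 60; python3 -c "
from h import *
go([.4104,.356,.03],12)"
python3 -m creep '[[0,0,0,0,0,0,0],[0,0,0,0,0,0,0],[0,0,0,0,0,0,0],[0,0,0,0,0,0,0],[0,0,0,0,0,0,0],[0,0,0,0,0,0,0]]' 60;
```

```text
t: 2.65
tool_pos: [0.4089, 0.3559, 0.0279]
tool_rot: [0.33, -3.121, 0.003]
contact_force: [-0.4, -0.0, -0.0]
opening: 0.0853
t 2.65 pos [0.4089 0.3559 0.0279] shift mm [-1.5 -0.2 -2.1] tooly yaw 12.08 tilt [-0.0034 -0.0022 -1.    ] turn z deg 0.08
t: 3.25
tool_pos: [0.4119, 0.3568, 0.0317]
tool_rot: [-0.328, 3.122, 0.002]
contact_force: [-0.7, -0.1, 6.2]
opening: 0.0276
```

```bash
python3 -m creep '[[0,0,0,-0.02,0,0,0],[0,0,0,-0.03,0,0,0],[0,0,0,-0.03,0,0,0],[0,0,0,0,0,0,0]]' 60; python3 -c "
from h import *
print(ctrl.get_obs()['opening'])
go([.4991,.1412,.11],12);im=get_image('wrist');cv2.imwrite('pics/v5.png',im[:,:,::-1])"
```

```text
t: 3.65
tool_pos: [0.4133, 0.3575, 0.1144]
tool_rot: [-0.327, 3.117, 0.006]
contact_force: [0.7, 0.4, -2.0]
opening: 0.0273
0.027276796644399005
t 3.65 pos [0.4133 0.3575 0.1144] shift mm [ -38.9 -229.4    4. ] tooly yaw 11.98 tilt [ 0.0071  0.0045 -1.    ] turn z deg -0.02
```

View pics/v5.png

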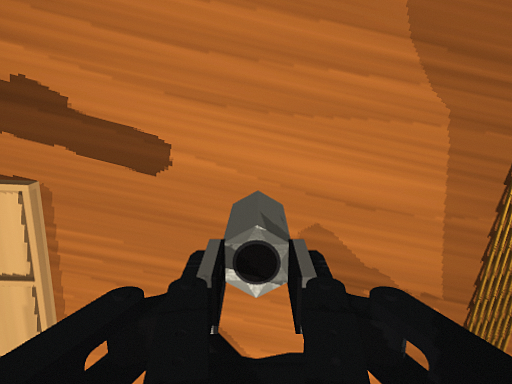

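The nut is held squarely, with its bore at (256,262). Carry it to the near pocket of tray3.

```bash
python3 -m creep '[[0,-0.005,-0.03,0,0,0,0],[0,-0.007,-0.042,0,0,0,0],[0,-0.007,-0.042,0,0,0,0],[0,-0.007,-0.042,0,0,0,0],[0,-0.007,-0.042,0,0,0,0],[0,-0.006,-0.031,0,0,0,0],[0,0,0,0,0,0,0],[0,0,0,0,0,0,0],[0,0,0,0,0,0,0]]' 60; python3 -c "
from h import *
go([.4991,.1412,.035],12)"
```

```text
t: 4.6
tool_pos: [0.4952, 0.1405, 0.1082]
tool_rot: [0.329, -3.121, -0.0]
contact_force: [0.5, 0.5, -2.5]
opening: 0.0277
t 4.6 pos [0.4952 0.1405 0.1082] shift mm [-4.2 -0.2 73.2] tooly yaw 12.02 tilt [-0.0029 -0.     -1.    ] turn z deg 0.02
```

```bash
python3 -m creep '[[0,-0.003,0,0.03,0,0,0],[0,0,0,0.025,0,0,0],[0,0,0,0.01,0,0,0],[0,0,0,0.006,0,0,0],[0,0,0,0,0,0,0],[0,0,0,0,0,0,0]]' 60; python3 -c "
from h import *
go([.4991,.1412,.035],12)"
```

```text
t: 5.2
tool_pos: [0.5003, 0.1411, 0.0401]
tool_rot: [-0.329, 3.122, 0.0]
contact_force: [0.0, -0.2, -1.3]
opening: 0.0275
t 5.2 pos [0.5003 0.1411 0.0401] shift mm [1.1 0.4 5.1] tooly yaw 12.01 tilt [ 1.9e-03  3.0e-04 -1.0e+00] turn z deg 0.01
```

```bash
python3 -m creep '[[0,0,0,0.002,0,0,0],[0,0,0,0.0015,0,0,0],[0,0,0,0,0,0,0]]' 60; python3 -m creep '[[0.7,0,0,0,0,0,0],[0.7,0,0,0,0,0,0],[0.7,0,0,0,0,0,0],[1,0,0,-0.02,0,0,0],[1,0,0,-0.04,0,0,0],[1,0,0,-0.04,0,0,0],[1,0,0,-0.02,0,0,4],[1,0,0,0,0,0,8],[1,0,0,0,0,0,0],[1,0,0,0,0,0,0]]'; python3 -c "
from h import *
go([.4589,-.0065,.0085],0)"
```

```text
t: 5.5
tool_pos: [0.5005, 0.1409, 0.0367]
tool_rot: [-0.328, 3.122, 0.0]
contact_force: [-1.0, 1.3, 1.8]
opening: 0.0275
t: 6.5
tool_pos: [0.499, 0.1406, 0.1547]
tool_rot: [0.004, -3.14, 0.0]
contact_force: [0.7, -0.4, -0.4]
opening: 0.0855
t 6.5 pos [0.499  0.1406 0.1547] shift mm [  40.3 -146.9  146.3] tooly yaw 0.14 tilt [-1.1e-03 -2.0e-04 -1.0e+00] turn z deg 0.14
```

```bash
cat >> h.py <<'E'
def see(n,z):
    get_image('wrist');cal=calibration('wrist')
    for d in models.search_frame('wrist',n)[:2]:
        l,t,r,b=d['extent'];print(n,round(d['conf'],2),d['extent'],p2w(cal,(l+r)/2,(t+b)/2,z)[:2].round(4))
E
python3 -m creep '[[1,0.01,-0.037,0,0,0,0],[1,0.01,-0.037,0,0,0,0],[1,0.01,-0.037,0,0,0,0],[1,0.01,-0.036,0,0,0,0],[1,0,0,0,0,0,0],[1,0,0,0,0,0,0],[1,0,0,0,0,0,0]]'; python3 -c "
from h import *
go([.4589,-.0065,.0085],0);see('small_collar',.018);see('large_collar',.018);see('stub',.01)"
```

```text
t: 7.2
tool_pos: [0.4592, -0.0057, 0.1548]
tool_rot: [0.002, -3.141, -0.001]
contact_force: [0.4, -0.1, 0.2]
opening: 0.0855
t 7.2 pos [ 0.4592 -0.0057  0.1548] shift mm [  0.2  -0.9 146.3] tooly yaw 0.08 tilt [-1.e-03  5.e-04 -1.e+00] turn z deg 0.08
small_collar 0.74 [235.7, 154.6, 281.6, 202.3] [ 0.458  -0.0038]
stub 0.58 [220.7, 307.2, 275.0, 356.6] [ 0.6228 -0.0146]
```

Both measurements agree within 3 mm. Descend and grip.

```bash
python3 -m creep '[[1,0,0.001,0.03,0,0,0],[1,0,0,0.04,0,0,0],[1,0,0,0.04,0,0,0],[1,0,0,0.02,0,0,0],[1,0,0,0.01,0,0,0],[1,0,0,0.006,0,0,0],[1,0,0,0,0,0,0],[0,0,0,0,0,0,0],[0,0,0,0,0,0,0],[0,0,0,0,0,0,0],[0,0,0,0,0,0,0],[0,0,0,0,0,0,0],[0,0,0,0,0,0,0]]'; python3 -m creep '[[0,0,0,-0.02,0,0,0],[0,0,0,-0.03,0,0,0],[0,0,0,-0.04,0,0,0],[0,0,0,-0.02,0,0,0],[0,0,0,0,0,0,0],[0,0,0,0,0,0,0]]';  python3 -c "
from h import *
go([.6665,.1707,.0145],0)"
```

```text
t: 8.8
tool_pos: [0.4594, -0.0053, 0.0095]
tool_rot: [0.0, 3.141, -0.0]
contact_force: [-0.4, -0.5, -0.4]
opening: 0.0002
t: 9.4
tool_pos: [0.4593, -0.0053, 0.1192]
tool_rot: [0.0, 3.141, -0.0]
contact_force: [-0.7, 0.0, -1.1]
opening: -0.0003
t 9.4 pos [ 0.4593 -0.0053  0.1192] shift mm [-207.2  176.1  104.7] tooly yaw -0.01 tilt [ 1.e-04 -0.e+00 -1.e+00] turn z deg -0.01
```

The gripper shut on nothing, so I'll look.

```bash
python3 -c "
from h import *
im=get_image('wrist');cv2.imwrite('pics/v6.png',im[:,:,::-1])
see('small_collar',.018)
im=get_image('top');cal=calibration('top')
print([(d['extent'],d['conf'],p2w(cal,(d['extent'][0]+d['extent'][2])/2,(d['extent'][1]+d['extent'][3])/2,.015)) for n in ('small_collar','large_collar') for d in models.search_frame('top',n)])"
```

```text
small_collar 0.77 [230.1, 163.0, 282.2, 215.6] [ 0.4572 -0.0056]
[([388.0, 252.4, 411.4, 268.9], 0.89, array([ 0.36883377, -0.43300086,  0.015     ])), ([354.9, 236.0, 373.7, 259.6], 0.88, array([ 0.40114036, -0.33712167,  0.015     ])), ([335.1, 266.5, 363.1, 295.7], 0.87, array([ 0.31296867, -0.29641717,  0.015     ]))]
```

View pics/v6.png

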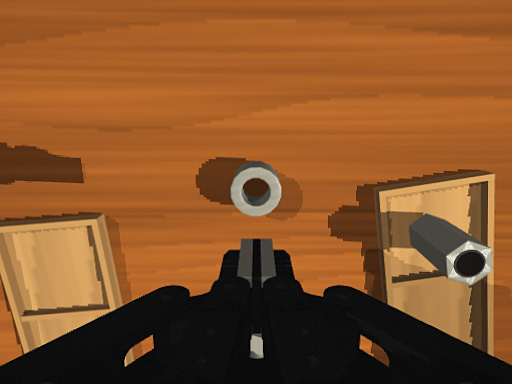

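```bash
python3 -c "
from h import *
o,R=tool();c=calibration('wrist')
def pr(X):
    q=c['R']@X+c['t'];return (q[:2]/q[2]*c['mtx'][0,0]+c['mtx'][:2,2]).round(1)
print(pr(o['tool_pos']),pr(o['tool_pos']-R[:,2]*.0187),'collar',pr(np.array([.4589,-.0065,.03])),pr(np.array([.4589,-.0065,0])))
print('bore centre',p2w(c,256,188,.03),c['mtx'],-c['R'].T@c['t'])
q=calibration('top');
"
python3 -m creep '[[1,0,0,0.03,0,0,0],[1,0,0,0.03,0,0,0],[1,0,0,0.02,0,0,0],[1,0,0,0.02,0,0,0],[1,0,0,0.01,0,0,0],[1,0,0,0,0,0,0]]'
python3 -c "
from h import *
o,R=tool();print(o['tool_pos'],o['contact_force'])
a=get_image('wrist');b=get_image('top')[120:312,180:436]
cv2.imwrite('pics/v7.png',np.vstack([a,cv2.resize(b,(512,384))[:210]])[:,:,::-1])
"
```

```text
[257.2 237.7] [257.3 253.1] collar [255.1 194.6] [255.2 185.5]
bore centre [ 0.45377302 -0.00583446  0.03      ] [[345.1590779    0.         256.17271175]
 [  0.         345.1590779  197.78026883]
 [  0.           0.           1.        ]] [ 0.39231417 -0.00561485  0.28292093]
t: 10.3
tool_pos: [0.4577, -0.0051, 0.0075]
tool_rot: [-0.0, -3.137, -0.001]
contact_force: [-0.8, 1.6, 0.8]
opening: 0.0847
[ 0.4577052  -0.00505751  0.00751624] [-0.75949991  1.56356261  0.77060928]
```

View pics/v7.png

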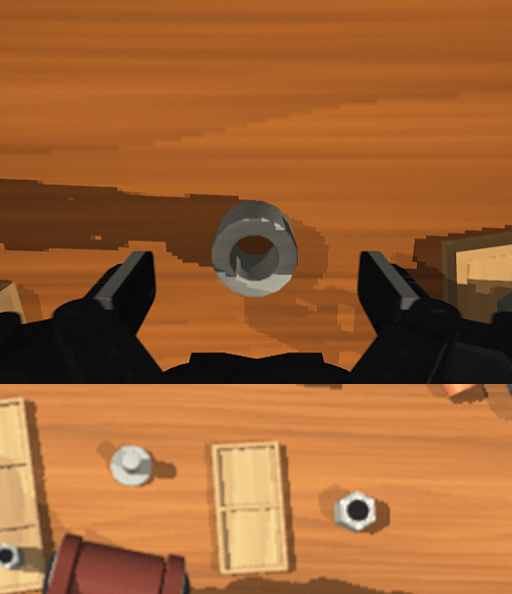

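The view at grasp height shows the collar upright and centred between the pads at (256,247). I'll close in stages and watch the opening.

```bash
python3 -m creep '[[0.5,0,0,0,0,0,0],[0.5,0,0,0,0,0,0],[0.5,0,0,0,0,0,0]]';python3 -m creep '[[0.4,0,0,0,0,0,0],[0.4,0,0,0,0,0,0]]' 40; python3 -m creep '[[0.3,0,0,0,0,0,0],[0.3,0,0,0,0,0,0]]' 40
python3 -c "
from h import *
a=get_image('wrist')
cv2.imwrite('pics/v8.png',a[:,:,::-1])
"
```

```text
t: 10.7
tool_pos: [0.4601, -0.0054, 0.0103]
tool_rot: [0.0, 3.14, -0.0]
contact_force: [-0.6, 0.1, 0.6]
opening: 0.0443
t: 10.9
tool_pos: [0.4595, -0.0054, 0.0096]
tool_rot: [0.0, 3.141, -0.0]
contact_force: [-0.7, 0.2, 0.6]
opening: 0.0343
t: 11.1
tool_pos: [0.4593, -0.0053, 0.0094]
tool_rot: [-0.0, -3.141, -0.0]
contact_force: [0.2, 0.5, 0.7]
opening: 0.0253
```

View pics/v8.png

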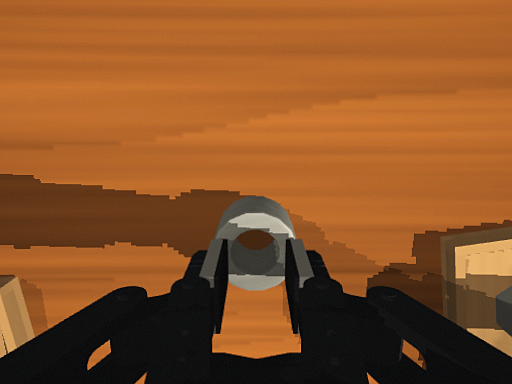

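The fingers sit above the collar's top face. The collar's apparent size (86 px in v7, against about 97 px expected) also says the tool is roughly 18 mm higher than it reports. I'll open a little and go lower in small steps, watching the force.

```bash
python3 -m creep '[[0.65,0,0,0,0,0,0],[0.65,0,0,0,0,0,0],[0.65,0,0,0,0,0,0],[0.65,0,0,0.004,0,0,0],[0.65,0,0,0.004,0,0,0],[0.65,0,0,0,0,0,0]]' 60
python3 -m creep '[[0.65,0,0,0.003,0,0,0],[0.65,0,0,0.003,0,0,0],[0.65,0,0,0,0,0,0]]'
python3 -m creep '[[0,0,0,0,0,0,0],[0,0,0,0,0,0,0],[0,0,0,0,0,0,0],[0,0,0,0,0,0,0]]'
```

```text
t: 11.75
tool_pos: [0.4586, -0.0052, 0.0005]
tool_rot: [-0.0, -3.14, -0.0]
contact_force: [-0.2, -0.5, 0.1]
opening: 0.0553
t: 12.05
tool_pos: [0.4589, -0.0053, -0.0052]
tool_rot: [-0.0, -3.141, -0.0]
contact_force: [0.1, -0.3, -0.0]
opening: 0.0556
t: 12.45
tool_pos: [0.4599, -0.0054, -0.0041]
tool_rot: [0.0, 3.141, -0.0]
contact_force: [-0.1, -0.6, 3.7]
opening: 0.0371
```

The collar is gripped with the tool reporting z = -0.004, which confirms the height reading is biased. From here I'll use heights relative to this one. Lift it and carry it to the far pocket of tray3.

```bash
python3 -m creep '[[0,0,0,-0.01,0,0,0],[0,0,0,-0.03,0,0,0],[0,0,0,-0.04,0,0,0],[0,0,0,-0.03,0,0,0],[0,-0.03,0.025,0,0,0,0],[0,-0.035,0.03,0,0,0,0],[0,-0.035,0.03,0,0,0,0],[0,-0.035,0.03,0,0,0,0],[0,-0.035,0.03,0,0,0,0],[0,-0.036,0.031,0,0,0,0],[0,0,0,0,0,0,0],[0,0,0,0,0,0,0]]' 60;  python3 -c "
from h import *
go([.6665,.1707,.0005],0)"
```

```text
t: 13.65
tool_pos: [0.6649, 0.1711, 0.1041]
tool_rot: [0.002, -3.139, 0.001]
contact_force: [-0.2, 0.3, -2.0]
opening: 0.037
t 13.65 pos [0.6649 0.1711 0.1041] shift mm [ -1.9  -0.4 103.6] tooly yaw 0.06 tilt [-2.8e-03 -7.0e-04 -1.0e+00] turn z deg 0.06
```

```bash
python3 -m creep '[[0,0,0,0.03,0,0,0],[0,0,0,0.04,0,0,0],[0,0,0,0.02,0,0,0],[0,0,0,0.007,0,0,0],[0,0,0,0.002,0,0,0],[0,0,0,0.001,0,0,0],[0,0,0,0,0,0,0]]' 60;  python3 -c "
from h import *
go([.6665,.1707,.0005],0)"
```

```text
t: 14.35
tool_pos: [0.6668, 0.1706, 0.0077]
tool_rot: [0.001, 3.138, 0.001]
contact_force: [-1.1, 0.2, -2.0]
opening: 0.0368
t 14.35 pos [0.6668 0.1706 0.0077] shift mm [0.3 0.1 7.2] tooly yaw -0.03 tilt [ 3.3e-03  5.0e-04 -1.0e+00] turn z deg -0.03
```

```bash
python3 -m creep '[[0,0,0,0.001,0,0,0],[0,0,0,0,0,0,0],[0,0,0,0,0,0,0]]' 60; python3 -m creep '[[0,0,0,0.001,0,0,0],[0,0,0,0,0,0,0]]';python3 -m creep '[[0,0,0,0.001,0,0,0],[0,0,0,0,0,0,0]]'; python3 -m creep '[[0,0,0,0.001,0,0,0],[0,0,0,0,0,0,0]]'
```

```text
t: 14.65
tool_pos: [0.6657, 0.1707, 0.0049]
tool_rot: [0.0, 3.141, 0.0]
contact_force: [0.1, 0.2, -1.5]
opening: 0.0368
t: 14.85
tool_pos: [0.6653, 0.1706, 0.0032]
tool_rot: [-0.0, -3.141, 0.0]
contact_force: [-0.8, 0.6, -1.8]
opening: 0.0366
t: 15.05
tool_pos: [0.6652, 0.1706, 0.0021]
tool_rot: [-0.0, -3.141, 0.0]
contact_force: [0.1, -0.2, -1.9]
opening: 0.0367
t: 15.25
tool_pos: [0.6653, 0.1706, 0.0012]
tool_rot: [-0.0, -3.141, 0.0]
contact_force: [-0.0, -0.1, -2.3]
opening: 0.0369
```

```bash
python3 -m creep '[[0,0,0,0.001,0,0,0],[0,0,0,0,0,0,0]]'; python3 -m creep '[[0,0,0,0.001,0,0,0],[0,0,0,0,0,0,0]]'; python3 -m creep '[[0,0,0,0.001,0,0,0],[0,0,0,0,0,0,0]]'
```

```text
t: 15.45
tool_pos: [0.6655, 0.1706, 0.001]
tool_rot: [-0.0, -3.142, 0.0]
contact_force: [-2.4, -0.7, 1.2]
opening: 0.037
t: 15.65
tool_pos: [0.6656, 0.1707, 0.001]
tool_rot: [-0.0, -3.141, 0.0]
contact_force: [-5.0, -1.2, 6.9]
opening: 0.0369
t: 15.85
tool_pos: [0.6656, 0.1707, 0.0009]
tool_rot: [-0.0, -3.141, 0.0]
contact_force: [-7.5, -1.9, 10.8]
opening: 0.0368
```

```bash
python3 -m creep '[[0,0,0,-0.0015,0,0,0],[0.7,0,0,0,0,0,0],[0.7,0,0,0,0,0,0],[0.7,0,0,0,0,0,0],[0.8,0,0,-0.02,0,0,0],[1,0,0,-0.04,0,0,0],[1,0,0,-0.04,0,0,0],[1,0,0,-0.04,0,0,0],[1,0,0,-0.02,0,0,0],[1,0.005,-0.035,0,0,0,0],[1,0.01,-0.045,0,0,0,0],[1,0.01,-0.045,0,0,0,0],[1,0.01,-0.045,0,0,0,0],[1,0,-0.016,0,0,0,0],[1,0,0,0,0,0,0],[1,0,0,0,0,0,0],[1,0,0,0,0,0,0]]';  python3 -c "
from h import *
go([.628,-.015,.006],0);see('stub',.01);cv2.imwrite('pics/v9.png',get_image('wrist')[:,:,::-1])"
```

```text
t: 17.55
tool_pos: [0.6307, -0.0139, 0.1597]
tool_rot: [0.002, -3.142, -0.001]
contact_force: [-0.2, -0.3, -0.4]
opening: 0.0857
t 17.55 pos [ 0.6307 -0.0139  0.1597] shift mm [  2.7  -1.2 153.7] tooly yaw 0.08 tilt [-1.e-04  5.e-04 -1.e+00] turn z deg 0.08
stub 0.59 [227.5, 144.2, 284.6, 203.2] [ 0.6276 -0.0145]
```

View pics/v9.png

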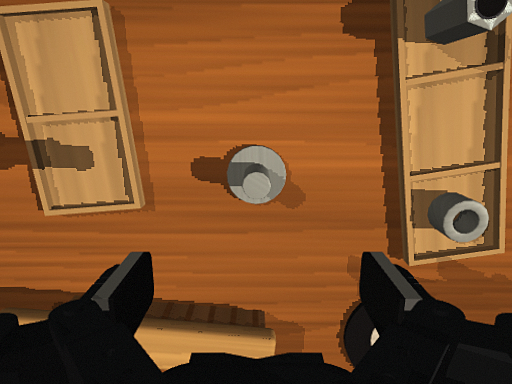

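The small collar (460,220) and tall nut (485,8) both stand in their end pockets. The stub's flange centre is at (256,174), so it is lined up. Grip its post.

```bash
python3 -m creep '[[1,0.002,-0.001,0.03,0,0,0],[1,0,0,0.04,0,0,0],[1,0,0,0.04,0,0,0],[1,0,0,0.03,0,0,0],[1,0,0,0.01,0,0,0],[1,0,0,0.003,0,0,0],[1,0,0,0,0,0,0]]'; python3 -m creep '[[0,0,0,0,0,0,0],[0,0,0,0,0,0,0],[0,0,0,0,0,0,0],[0,0,0,0,0,0,0],[0,0,0,0,0,0,0],[0,0,0,0,0,0,0],[0,0,0,0,0,0,0]]'
```

```text
t: 18.4
tool_pos: [0.6295, -0.0162, 0.0081]
tool_rot: [-0.001, 3.14, -0.0]
contact_force: [0.4, -0.4, 0.2]
opening: 0.0854
t: 19.1
tool_pos: [0.6291, -0.0164, 0.0079]
tool_rot: [0.001, 3.14, 0.0]
contact_force: [-0.6, -0.0, 5.4]
opening: 0.0219
```

```bash
python3 -m creep '[[0,0,0,-0.01,0,0,0],[0,0,0,-0.03,0,0,0],[0,0,0,-0.04,0,0,0],[0,0,0,-0.03,0,0,0],[0,0.008,0.03,0,0,0,0],[0,0.01,0.04,0,0,0,0],[0,0.01,0.04,0,0,0,0],[0,0.01,0.04,0,0,0,0],[0,0.008,0.022,0,0,0,0],[0,0,0,0,0,0,0],[0,0,0,0,0,0,0],[0,0,0,0,0,0,0]]' 60;  python3 -c "
from h import *
go([.5828,.1559,.0129],0)"
```

```text
t: 20.3
tool_pos: [0.5824, 0.1547, 0.1166]
tool_rot: [-0.002, -3.141, 0.001]
contact_force: [-0.4, -0.8, -2.1]
opening: 0.0218
t 20.3 pos [0.5824 0.1547 0.1166] shift mm [ -0.4   1.3 103.7] tooly yaw -0.06 tilt [-5.e-04 -6.e-04 -1.e+00] turn z deg -0.06
```

```bash
python3 -m creep '[[0,0,0.001,0.03,0,0,0],[0,0,0,0.04,0,0,0],[0,0,0,0.02,0,0,0],[0,0,0,0.009,0,0,0],[0,0,0,0.003,0,0,0],[0,0,0,0,0,0,0],[0,0,0,0,0,0,0]]' 60; python3 -m creep '[[0,0,0,0.001,0,0,0],[0,0,0,0,0,0,0]]'; python3 -m creep '[[0,0,0,0.001,0,0,0],[0,0,0,0,0,0,0]]'
```

```text
t: 21.0
tool_pos: [0.584, 0.1566, 0.0168]
tool_rot: [0.001, 3.138, 0.001]
contact_force: [0.1, -0.0, -2.5]
opening: 0.0215
t: 21.2
tool_pos: [0.5831, 0.1568, 0.0149]
tool_rot: [0.0, 3.14, 0.0]
contact_force: [-1.1, 0.4, -1.3]
opening: 0.0218
t: 21.4
tool_pos: [0.5824, 0.1567, 0.013]
tool_rot: [0.0, 3.141, 0.0]
contact_force: [0.1, -0.6, -2.4]
opening: 0.0217
```

```bash
python3 -m creep '[[0,0,0,0.001,0,0,0],[0,0,0,0,0,0,0]]'; python3 -m creep '[[0.6,0,0,0,0,0,0],[0.6,0,0,0,0,0,0],[0.7,0,0,0,0,0,0],[0.8,0,0,-0.02,0,0,0],[1,0,0,-0.04,0,0,0],[1,0,0,-0.04,0,0,0],[1,0,0,-0.04,0,0,0],[1,0.016,-0.044,0,0,0,0],[1,0.016,-0.044,0,0,0,0],[1,0.016,-0.044,0,0,0,0],[1,0.016,-0.044,0,0,0,0],[1,0.016,-0.044,0,0,0,0],[1,0.016,-0.044,0,0,0,0],[1,0.016,-0.044,0,0,0,0],[1,0.016,-0.044,0,0,0,0],[1,0.016,-0.044,0,0,0,0],[1,0.016,-0.044,0,0,0,0],[1,0.015,-0.044,0,0,0,0],[1,0,0,0,0,0,0],[1,0,0,0,0,0,0]]';  python3 -c "
from h import *
ctrl.get_obs();go([.4077,-.3272,-.004],0);see('large_collar',.018);cv2.imwrite('pics/v10.png',get_image('wrist')[:,:,::-1])"
```

```text
t: 21.6
tool_pos: [0.5825, 0.1567, 0.013]
tool_rot: [-0.0, -3.141, 0.0]
contact_force: [-4.5, -0.8, 5.7]
opening: 0.0218
t: 23.6
tool_pos: [0.4069, -0.328, 0.1517]
tool_rot: [0.004, 3.141, 0.001]
contact_force: [1.1, 0.6, -1.0]
opening: 0.0855
t 23.6 pos [ 0.4069 -0.328   0.1517] shift mm [ -0.8   0.7 155.7] tooly yaw -0.15 tilt [ 1.e-04  6.e-04 -1.e+00] turn z deg -0.15
large_collar 0.8 [221.2, 147.5, 291.2, 213.5] [ 0.4071 -0.3275]
large_collar 0.6 [96.3, 103.4, 171.0, 172.9] [ 0.3702 -0.4319]
```

View pics/v10.png

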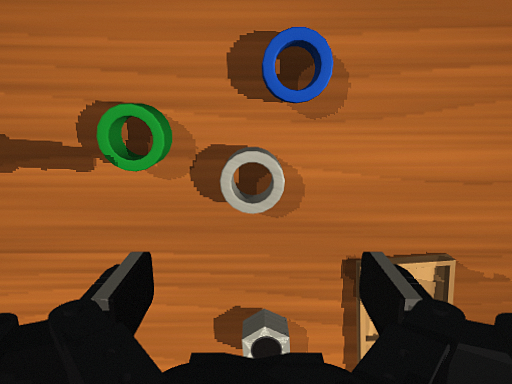

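The steel collar at (253,181) is the one. Green (135,137) and blue (298,65) clear the fingers. Descend and grip.

```bash
python3 -m creep '[[1,0,0,0.03,0,0,0],[1,0,0,0.04,0,0,0],[1,0,0,0.04,0,0,0],[1,0,0,0.03,0,0,0],[1,0,0,0.012,0,0,0],[1,0,0,0.005,0,0,0],[1,0,0,0,0,0,0]]'; python3 -m creep '[[0,0,0,0,0,0,0],[0,0,0,0,0,0,0],[0,0,0,0,0,0,0],[0,0,0,0,0,0,0],[0,0,0,0,0,0,0]]'
```

```text
t: 24.45
tool_pos: [0.4081, -0.3273, -0.0044]
tool_rot: [-0.001, 3.141, -0.001]
contact_force: [-0.4, -0.7, -0.1]
opening: 0.0851
t: 24.95
tool_pos: [0.4088, -0.3291, -0.0024]
tool_rot: [0.0, 3.139, -0.006]
contact_force: [-0.9, 0.6, 5.8]
opening: 0.0524
```

```bash
python3 -m creep '[[0,0,0,-0.01,0,0,0],[0,0,0,-0.03,0,0,0],[0,0,0,-0.04,0,0,0],[0,0,0,-0.02,0,0,0],[0,-0.02,0.025,0,0,0,0],[0,-0.03,0.035,0,0,0,0],[0,-0.03,0.035,0,0,0,0],[0,-0.03,0.035,0,0,0,0],[0,-0.015,0.019,0,0,0,0],[0,0,0,0,0,0,0],[0,0,0,0,0,0,0],[0,0,0,0,0,0,0]]' 60;  python3 -c "
from h import *
go([.5334,-.1789,.001],0)"
```

```text
t: 26.15
tool_pos: [0.5315, -0.1788, 0.0946]
tool_rot: [-0.002, -3.141, -0.0]
contact_force: [-0.8, -0.3, -3.9]
opening: 0.0521
t 26.15 pos [ 0.5315 -0.1788  0.0946] shift mm [-2.  -0.1 93.6] tooly yaw -0.06 tilt [-1.e-03  1.e-04 -1.e+00] turn z deg -0.06
```

```bash
python3 -m creep '[[0,-0.001,0,0.03,0,0,0],[0,0,0,0.035,0,0,0],[0,0,0,0.015,0,0,0],[0,0,0,0.009,0,0,0],[0,0,0,0.003,0,0,0],[0,0,0,0,0,0,0],[0,0,0,0,0,0,0]]' 60; python3 -m creep '[[0,0,0,0.001,0,0,0],[0,0,0,0,0,0,0]]'; python3 -m creep '[[0,0,0,0.001,0,0,0],[0,0,0,0,0,0,0]]'
```

```text
t: 26.85
tool_pos: [0.5347, -0.1791, 0.0045]
tool_rot: [0.001, 3.139, -0.002]
contact_force: [-0.5, 1.2, -4.6]
opening: 0.0521
t: 27.05
tool_pos: [0.534, -0.1786, 0.0027]
tool_rot: [0.0, 3.14, -0.001]
contact_force: [0.9, 0.3, -2.9]
opening: 0.0518
t: 27.25
tool_pos: [0.5341, -0.1786, 0.0027]
tool_rot: [-0.0, 3.141, -0.001]
contact_force: [-2.7, 2.3, 4.7]
opening: 0.0518
```

It touched the pocket floor 5 mm above the pick height, as expected. Release and go to the wide nut.

```bash
python3 -m creep '[[0.8,0,0,0,0,0,0],[0.8,0,0,0,0,0,0],[0.9,0,0,0,0,0,0],[0.9,0,0,-0.02,0,0,0],[1,0,0,-0.04,0,0,0],[1,0,0,-0.04,0,0,0],[1,0,0,-0.04,0,0,0],[1,-0.01,-0.035,0,0,0,0],[1,-0.01,-0.035,0,0,0,0],[1,-0.01,-0.035,0,0,0,0],[1,-0.008,-0.033,0,0,0,0],[1,0,0,0,0,0,0],[1,0,0,0,0,0,0],[1,0,0,0,0,0,0]]';  python3 -c "
from h import *
go([.5716,-.317,-.004],0);see('wide_nut',.018);a=get_image('wrist');cv2.imwrite('pics/w.png',a[:,:,::-1]);b=a[130:230,200:312]
cv2.imwrite('pics/v11.png',cv2.resize(b,(672,600),interpolation=cv2.INTER_CUBIC)[:,:,::-1])"
```

```text
t: 28.65
tool_pos: [0.5711, -0.3154, 0.1406]
tool_rot: [0.001, -3.141, -0.001]
contact_force: [-0.9, 0.2, 0.2]
opening: 0.0855
t 28.65 pos [ 0.5711 -0.3154  0.1406] shift mm [ -0.5  -1.7 144.6] tooly yaw 0.02 tilt [-4.e-04  7.e-04 -1.e+00] turn z deg 0.02
wide_nut 0.91 [228.4, 155.5, 283.8, 217.3] [ 0.5737 -0.3158]
```

View pics/v11.png

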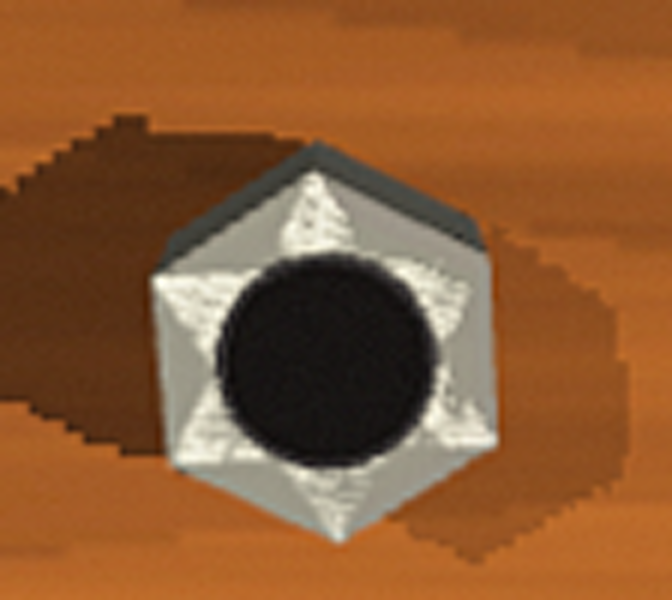

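The wide nut's flats are about 3.5° off the jaw axis and its centre is within 2 mm. Turn -3.5°, descend and grip.

```bash
python3 -m creep '[[1,-0.001,-0.001,0,0,0,0],[1,0,0,0.03,0,0,-3.5],[1,0,0,0.04,0,0,0],[1,0,0,0.04,0,0,0],[1,0,0,0.02,0,0,0],[1,0,0,0.01,0,0,0],[1,0,0,0.005,0,0,0],[1,0,0,0,0,0,0]]'; python3 -m creep '[[0,0,0,0,0,0,0],[0,0,0,0,0,0,0],[0,0,0,0,0,0,0],[0,0,0,0,0,0,0],[0,0,0,0,0,0,0]]';python3 -m creep '[[0,0,0,-0.01,0,0,0],[0,0,0,-0.03,0,0,0],[0,0,0,-0.04,0,0,0],[0,0,0,-0.02,0,0,0],[0,0,0,0,0,0,0],[0,0,0,0,0,0,0]]' 60;  python3 -c "
from h import *
go([.6182,-.1725,.001],3.5)"
```

```text
t: 29.6
tool_pos: [0.5728, -0.3175, -0.0035]
tool_rot: [-0.096, 3.139, -0.001]
contact_force: [0.1, 1.0, 0.5]
opening: 0.0854
t: 30.1
tool_pos: [0.5735, -0.3182, -0.0022]
tool_rot: [-0.095, 3.138, -0.003]
contact_force: [-0.4, -0.3, 6.1]
opening: 0.0439
t: 30.7
tool_pos: [0.5716, -0.3169, 0.0948]
tool_rot: [0.095, -3.139, -0.002]
contact_force: [0.4, 0.5, -3.9]
opening: 0.0441
t 30.7 pos [ 0.5716 -0.3169  0.0948] shift mm [-55.4 141.2  93.9] tooly yaw 3.48 tilt [-1.3e-03  9.0e-04 -1.0e+00] turn z deg -0.02
```

```bash
python3 -m creep '[[0,-0.01,0.025,0,0,0,0],[0,-0.015,0.04,0,0,0,0],[0,-0.015,0.04,0,0,0,0],[0,-0.015,0.036,0,0,0,0],[0,0,0,0,0,0,0],[0,0,0,0,0,0,0],[0,0,0,0,0,0,0]]' 60;  python3 -c "
from h import *
go([.6182,-.1725,.003],3.5)"; python3 -m creep '[[0,0,0,0.03,0,0,0],[0,0,0,0.035,0,0,0],[0,0,0,0.015,0,0,0],[0,0,0,0.007,0,0,0],[0,0,0,0.003,0,0,0],[0,0,0,0,0,0,0],[0,0,0,0,0,0,0]]' 60; python3 -m creep '[[0,0,0,0.001,0,0,0],[0,0,0,0,0,0,0]]'; python3 -m creep '[[0,0,0,0.001,0,0,0],[0,0,0,0,0,0,0]]'
```

```text
t: 31.4
tool_pos: [0.6173, -0.1736, 0.0939]
tool_rot: [0.095, -3.137, -0.001]
contact_force: [0.5, 0.3, -3.8]
opening: 0.0439
t 31.4 pos [ 0.6173 -0.1736  0.0939] shift mm [-1.2  1.  90.8] tooly yaw 3.46 tilt [-3.2e-03  8.0e-04 -1.0e+00] turn z deg -0.04
t: 32.1
tool_pos: [0.62, -0.1739, 0.0078]
tool_rot: [-0.095, 3.137, -0.002]
contact_force: [0.4, -0.4, -2.8]
opening: 0.0439
t: 32.3
tool_pos: [0.6192, -0.1734, 0.0058]
tool_rot: [-0.096, 3.139, -0.001]
contact_force: [0.8, -0.0, -4.0]
opening: 0.0436
t: 32.5
tool_pos: [0.6186, -0.1732, 0.0039]
tool_rot: [0.096, -3.14, 0.0]
contact_force: [0.7, -0.2, -3.4]
opening: 0.0437
```

```bash
python3 -m creep '[[0,0,0,0.001,0,0,0],[0,0,0,0,0,0,0]]'; python3 -m creep '[[0,0,0,0.001,0,0,0],[0,0,0,0,0,0,0]]'
```

```text
t: 32.7
tool_pos: [0.6187, -0.1733, 0.0029]
tool_rot: [-0.096, 3.14, -0.0]
contact_force: [0.3, 0.4, -3.7]
opening: 0.0436
t: 32.9
tool_pos: [0.6187, -0.1733, 0.0028]
tool_rot: [0.096, -3.14, -0.0]
contact_force: [-3.4, 1.4, 4.5]
opening: 0.0438
```

On the floor. Release, back off toward the robot and check.

```bash
python3 -m creep '[[0.7,0,0,0,0,0,0],[0.7,0,0,0,0,0,0],[0.8,0,0,0,0,0,0],[0.8,0,0,-0.02,0,0,0],[1,0,0,-0.04,0,0,0],[1,0,0,-0.04,0,0,0],[1,0,0,-0.04,0,0,0],[1,0,0,-0.04,0,0,0],[1,0.04,0,0,0,0,0],[1,0.04,0,0,0,0,0],[1,0.04,0,0,0,0,0],[1,0.04,0,0,0,0,0],[1,0.04,0,0,0,0,0],[1,0.03,0,0,0,0,0],[1,0,0,0,0,0,0],[1,0,0,0,0,0,0]]';  python3 - <<'E'
from h import *
a=get_image('top');cv2.imwrite('pics/v12.png',cv2.resize(a[70:310,70:420],(800,549),interpolation=cv2.INTER_CUBIC)[:,:,::-1])
for n in ('tape','brush','disc','stub','wide_nut','tall_nut','small_collar','large_collar'):print(n,[(d['extent'],round(d['conf'],2)) for d in models.search_frame('top',n)][:3])
b=get_image('scene');cv2.imwrite('pics/v13.png',cv2.resize(b[110:280,170:400],(800,591),interpolation=cv2.INTER_CUBIC)[:,:,::-1])
E
```

```text
t: 34.5
tool_pos: [0.3892, -0.1875, 0.1823]
tool_rot: [-0.094, 3.138, -0.002]
contact_force: [1.2, 0.0, -0.5]
opening: 0.0855
tape [([95.5, 152.3, 129.5, 187.7], 0.66)]
brush [([242.5, 84.8, 336.7, 119.1], 0.69)]
disc [([174.5, 76.7, 214.6, 118.7], 0.93), ([176.1, 199.5, 192.5, 212.4], 0.61)]
stub [([169.1, 167.6, 193.3, 187.1], 0.85)]
wide_nut [([295.6, 154.6, 316.8, 176.1], 0.65)]
tall_nut [([174.5, 200.0, 194.6, 212.3], 0.45), ([301.1, 189.1, 316.8, 209.6], 0.26)]
small_collar [([168.5, 137.6, 183.5, 155.7], 0.5)]
large_collar [([296.5, 190.5, 315.7, 209.2], 0.71), ([387.4, 251.3, 409.4, 269.1], 0.49), ([294.9, 153.5, 313.8, 176.1], 0.38)]
```

View pics/v12.png

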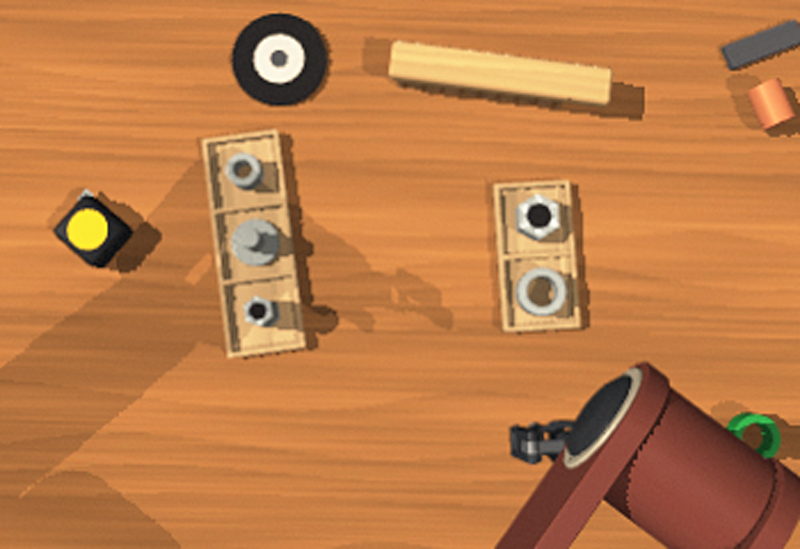

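View pics/v13.png

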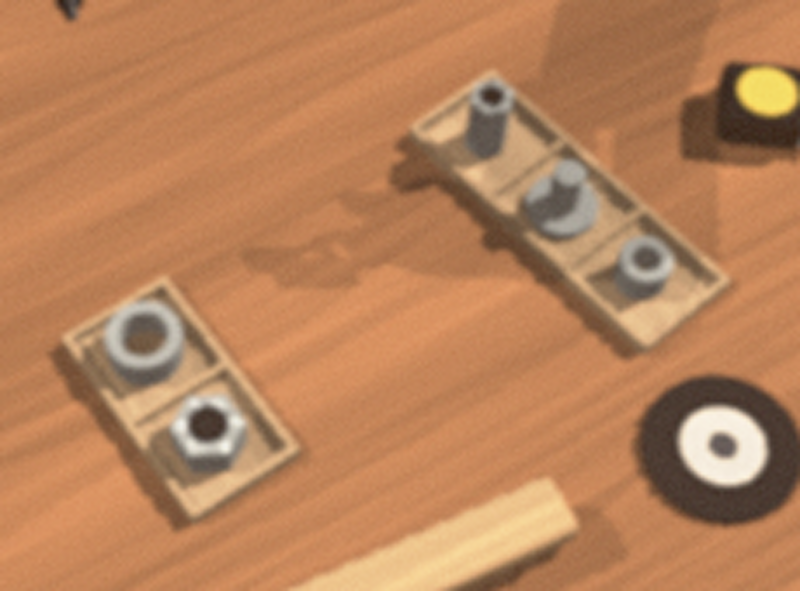

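All five parts stand in their pockets, near the centres and clear of the walls. The tape (90,230), disc (280,58) and brush (500,72) are where they started. Handing in.

```bash
python3 -c "
from station import finish_job
print(finish_job())"
```

```text
the job is handed in; nothing more can be done
None
```

Both kits are made up and the job is handed in, at about 35 s of the 125 s allowed. No verdict is reported at hand-in.

- **Three-pocket tray:** the tall coupling nut is in the near end, the flanged stub in the middle and the small collar in the far end.
- **Two-pocket tray:** the large steel collar is near and the wide hex nut is far. I left the blue and green look-alikes alone.

**Last checks:**
- **Placing:** in the final top and scene pictures all five parts stand upright near their pocket centres. When I set them down, the small collar, the stub, the large collar and the wide nut each met the floor about 5 mm above their pick height, as they should, with the tall nut also about there. I judged the final positions from the pictures and did not measure them against the tray frames.
- **Bystanders:** the tape, brush and disc show at the same pixels as at the start. The arm hid the blue ring in the last picture, but nothing had gone near it.

**What went wrong or disagreed:**
- **First small-collar grasp:** it closed on nothing because the tool sits roughly 18 mm higher than its reported height. The collar was not moved. I found the right height by stepping down with the force watched and worked from that afterwards.
- **Gripper opening:** the reported opening also reads 2 to 4 mm below the true size of whatever is held.

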